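Stamp a tool holder under the lever press

TASK

Take the tool holder with the solid block-shaped head out of the rack and lay it flat, right way up, in the lever press: the middle of its head on the anvil under the punch, its shank lying straight along the press across the narrow rest. Let go of it, then pull the sprung lever all the way down so that the punch bears on the head, and ease the lever slowly back up until it is fully home, never letting it fly back. Leave the holder lying in the press and everything else in its place.

Things in the scene. Friction and masses are not known exactly. Their poses are not given: they have to be found in the camera images.
- holder: Tool holder to stamp, aluminium, 0.26 kg, 190 mm long: block head 50 long (x), 36 wide, 28 high; square shank 18 x 18, 140 long, from the head towards -x, centred, undersides flush. Origin: centre of the head's underside; +x from shank to head, z up. Starts in one of the rack's pigeonholes, only the head sticking out. In the press fingers do not fit beside the head: regrasp it by the shank.
- holder_shank (a point): Point on the holder's shank axis halfway along it, 95 mm from the head's centre (holder frame -0.095, 0, 0.009). A good place to hold the shank when laying it in the press.
- rack: Plywood rack fixed on the left, 80 mm high, origin on the bench; front (-x) faces the middle of the bench, which is clear for putting things down. Three pigeonholes at y = -90, 0, 90 mm, 82 wide, 40 high, floor 30 mm above the bench. Front edge of roof and floor at x = -70 mm; under each head a steel tongue 24 mm wide reaches to x = -95. The holders slide out along -x.
- press: Green lever press fixed on the right. Origin: on the bench under the anvil. The holder must lie along its x (roughly world x), head towards +x, shank towards -x. Base 20 mm thick, x -190 to 70, y -140 to 60. Beside the anvil a column, x -40 to 40, y -104 to -34, 250 high; its overhanging head, x -30 to 30, y up to 48 mm, covers the anvil from 145 mm height up.
- anvil (a point): Centre of the top of the anvil, a 40 x 40 mm steel block, 60 mm above the bench; its axes are those of the press. The centre of the holder's head belongs here.
- rest (a point): Centre of the top edge of the narrow rest, an upright steel plate 12 mm thick (x), 60 mm wide (y), its top 60 mm above the bench, 145 mm to the -x side of the anvil. The end of the shank lies across it.
- punch: Steel punch, 18 mm in diameter, hanging from the ram over the anvil, its own spring behind it. Origin: centre of its lower end, 120 mm above the bench when the lever is home. It meets the holder's head (top at 88 mm) at about 0.93 rad of lever.
- lever (a joint): Angle of the sprung lever on the outer (-y) side of the press: 0 rad = home, pointing to the press's -x and 35 degrees up; 1.1 rad = fully down at its stop (28 degrees below level). The spring drives it home; it takes about 6 N at the grip at first and 15 N at the bottom.
- lever_pivot (a point): The lever's pivot on its axis: press frame (0, -155, 190) mm. The axis is along the press's y.
- lever_grip (a point): Centre of the lever's black cross grip, a cylinder 30 mm in diameter and 40 mm long along the press's y axis, 170 mm from the pivot in the press's x-z plane. It moves with the lever. It may be pinched by its two flat ends from above while the tool stays upright: it turns between the fingers.
- holder_round: Other tool holder in the rack, as the first but with a round head, 40 mm in diameter. Leave it. Origin under its head, x from shank to head.
- holder_fork: Other tool holder in the rack, as the first but its head is a fork with two prongs. Leave it. Origin under its head, x from shank to head.
- chuck_nut: Dark steel ring nut 64 mm in diameter, 24 high, standing on the bench. Origin under its centre. Leave it.
- chuck_nut_b: A second such nut, 64 mm in diameter, 24 high. Origin under its centre. Leave it.
- vblock: Steel V-block 70 x 60 x 54 mm. Origin under its centre. Leave it.
- wrench: Wrench 190 mm long, lying on the bench along its x. Leave it.
- parallel: Steel parallel bar 150 x 14 x 30 mm. Origin under its centre, along x. Leave it.
- collet: Tapered collet 33 mm in diameter, 40 high, standing. Origin under its centre. Leave it.
Not all that is in view belongs to the job. Leave any orange look-alike of the holder alone.

How it is judged:
By the outcome, as a careful person would: the job done as asked, in the order asked, and still so for the second after the job is handed in, with the robot touching nothing.
It also fails if it takes over 72 s, if anything falls off the work surface, if the arm or the gripper's body presses on something with over 40 N, if the wrist force passes 120 N, or if a joint passes its speed limit or range.

ROBOT

A 7-joint arm with a two-finger parallel gripper is mounted at the origin on the work surface. World frame = base frame: x ahead of the robot, y to its left, z up, the work surface at z = 0. Lengths are in m, angles in rad, forces in N, time in s.
With the tool pointing down it reaches from about 0.4 to 0.9 m from the base axis. Payload 5.6 kg.
Tool frame: the origin (TCP) lies midway between the tips of the shut fingers; the grasp point (between the pads) lies 19 mm behind it; z points along the fingers, y is the line along which they close (so a half turn about z gives the same grasp; the last joint's range is limited). The gripper opens to 92 mm and grips with 3 to 60 N. Pads are 20 mm wide; open, the fingers measure 128 mm over their backs; the gripper's body (75 mm by 189 mm) begins 69 mm behind the grasp point.
Start: joints at [1.174, 0.468, -0.012, 1.603, 0.006, 1.071, -0.056], TCP at [0.225, -0.61, 0.215] pointing down, gripper open.
Joint ranges: [-2.53, 2.53], [-0.31, 2.02], [-1.57, 1.55], [0.28, 2.44], [-1.29, 4.43], [0.15, 1.84], [-2.92, 2.92]. Speed limits (rad/s): [2.57, 2.57, 3.14, 3.14, 3.14, 3.14, 3.14].

INTERFACE

Orientations are given as [roll, pitch, yaw] about the fixed x, y, z axes, in that order (R = Rz(yaw) Ry(pitch) Rx(roll)).
In Python, from cell import arm, vision gives the robot as it stands.
- The arm moves only by the shell command python3 -m pendant 'ROWS'. ROWS is JSON, a list of rows, each a list of 7 numbers: the shift along the tool's x, y, z as a fraction of full scale, then the turn, a rotation vector about the tool's x, y, z as a fraction of full scale, then the opening, from 0 (shut) to 1 (fully open). In form: [[dx, dy, dz, wx, wy, wz, claw], ...]. A call has exactly 8 rows; each row is the pose to reach, as a shift and turn from the pose commanded when the call began, along the tool's axes at that moment, turning the shorter way round; what a row does not reach only later rows make up. Full scale, the value 1, is 15 cm for a shift and pi rad for a turn. A row lasts 1/8 s, in which the tool goes at most 62.5 mm and 10.7 degrees, less where a joint would pass 70% of its speed; a pose out of reach is approached as far as the arm can. A call with a number of a shift or a turn outside -1 to 1 is refused whole. A call with a gripper value outside its range is refused whole. The fingers move at their own pace and stop on an object; the grip force is fixed at half the most. Time passes only in rows, so rows that repeat a pose let the fingers close, or fill a call up. It gives the time, the measured TCP pose, the force, the opening and the grip force at its end, in the units of the state.
- arm.observe(): the state, without advancing time (a new reading comes with each control period).
- vision.snapshot(name): name is "scene" or "side" or "wrist"; returns a dict with "color" (400x640x3 uint8, red, green, blue), "K" (3x3 intrinsics, pixels), "eye" and "attitude" of the camera in the world. Camera axes: x right, y up, looking along -z (the intrinsics and any distortion apply to the point x, -y, -z); pixel columns grow to the right and rows downward; lengths in m; the calibration is good to about 2 mm. A picture is of the moment at which its call begins. There is no depth.
- arm.job_done(): hands the job in; it is judged then, once.
Trained networks look in a picture, given as the dict that the camera call returned (one of the last four; its "shot" number tells which), for a name from the list of things; names that differ only in an ending like _2 or _b are one class to them, and where a whole thing is asked for, a point or a joint stands for the part that bears it (a point fixed in the world has none). Each returns a list of dicts, best first, with "confidence" (0 to 1); they miss things now and then, are a little off and sometimes report something else, mostly with a low value. They report only what shows in the picture. A call takes as long as a camera call. They do not tell look-alikes from the thing itself.
- vision.outline_of(picture, name): "pixels" (400x640 bool, what is visible of it) and "xy" ([column, row] in pixels, amid what is visible of it).
The state is a dict: "time_s": time; "q": joint angles; "joint_vel": joint speeds; "effort": joint torques, N m; "tool_pos": TCP position; "eef_rot": TCP orientation; "wrist_force": force on the tool from outside, world axes, zero at the start; "ft_torque": the same for the moment, N m; "finger_gap": finger opening in m; "grip_force": force on a finger pad.
Only numpy, scipy, OpenCV 4.12 (cv2) and the standard library are available. Lean on these libraries where they do the work, as an engineer would, in place of code of your own. Each camera call takes 0.05 s, during which the arm holds its last target. There are 200 camera calls.

## Working session

There is one attempt and no reset: what is moved stays moved. The work goes in short steps, Python scripts to look and compute and a shell command to move; the robot and the scene stay as the last step left them, time stands still between calls to the robot, and variables do not carry over. Pictures are saved under pics/ and viewed, at most 10 in all, crops included, and the job is handed in when it is done.

```bash
ls; mkdir -p pics
python3 - <<'E'
from cell import arm, vision
import cv2, numpy as np
s=arm.observe(); print({k:np.round(v,3).tolist() for k,v in s.items()})
for n in ["scene","side"]:
    p=vision.snapshot(n); cv2.imwrite(f"pics/{n}0.png",p["color"][:,:,::-1]); print(n,np.round(p["K"],1).tolist(),np.round(p["eye"],3).tolist(),np.round(p["attitude"],4).tolist(),p.keys())
    for k in ["holder","rack","press","punch","lever_grip","holder_round","holder_fork","chuck_nut","vblock"]:
        print(k,[(np.round(d["xy"],1).tolist(),round(d["confidence"],2),int(d["pixels"].sum())) for d in vision.outline_of(p,k)])
E
```

```text
pics
{'time_s': 0.0, 'q': [1.174, 0.468, -0.012, 1.604, 0.006, 1.071, -0.056], 'joint_vel': [0.001, 0.0, -0.0, 0.001, 0.0, 0.001, 0.002], 'effort': [-0.0, -52.058, -0.012, -24.375, -0.057, 0.017, 0.0], 'tool_pos': [0.225, -0.609, 0.214], 'eef_rot': [-3.14, 0.0, 0.354], 'wrist_force': [0.383, -0.394, -0.775], 'ft_torque': [-0.035, 0.029, 0.015], 'grip_force': 0.0, 'finger_gap': 0.092}
scene [[423.2, 0.0, 320.5], [0.0, 423.2, 206.0], [0.0, 0.0, 1.0]] [1.352, -0.573, 0.907] [0.9688, -0.0238, 1.0007] dict_keys(['color', 'K', 'eye', 'attitude', 'shot'])
holder [([394.8, 241.9], 0.83, 248), ([338.6, 183.5], 0.61, 323)]
rack [([408.5, 223.5], 0.76, 3228)]
press [([284.3, 269.2], 0.64, 7627)]
punch []
lever_grip [([234.5, 239.0], 0.95, 654)]
holder_round [([380.8, 226.9], 0.55, 201)]
holder_fork [([363.2, 214.9], 0.49, 217)]
chuck_nut [([387.8, 299.8], 0.87, 362), ([285.8, 270.8], 0.34, 7412)]
vblock [([411.3, 285.7], 0.65, 755), ([285.5, 275.7], 0.56, 7660), ([239.7, 241.4], 0.42, 769)]
side [[479.4, 0.0, 312.4], [0.0, 479.4, 196.3], [0.0, 0.0, 1.0]] [1.02, -0.77, 0.902] [0.9264, 0.013, 0.5793] dict_keys(['color', 'K', 'eye', 'attitude', 'shot'])
holder [([280.4, 169.6], 0.98, 401), ([387.3, 217.3], 0.62, 271)]
rack [([383.7, 189.4], 0.98, 4247)]
press []
punch []
lever_grip [([255.1, 268.9], 0.9, 1218), ([416.8, 280.4], 0.51, 504)]
holder_round []
holder_fork [([335.5, 194.9], 0.74, 300), ([261.3, 256.3], 0.71, 351)]
chuck_nut [([261.5, 257.1], 0.75, 286), ([417.4, 288.8], 0.75, 487)]
vblock [([432.0, 258.3], 0.85, 906), ([336.9, 193.5], 0.71, 257)]
```

Run:
```python
import cv2
a=cv2.imread("pics/scene0.png"); b=cv2.imread("pics/side0.png")
cv2.imwrite("pics/scene0b.png",cv2.resize(a[110:410,140:540],None,fx=2,fy=2,interpolation=cv2.INTER_CUBIC)[:600])
cv2.imwrite("pics/side0b.png",cv2.resize(b[100:400,160:560],None,fx=2,fy=2,interpolation=cv2.INTER_CUBIC))
```

```text
(no output)
```

View pics/scene0b.png

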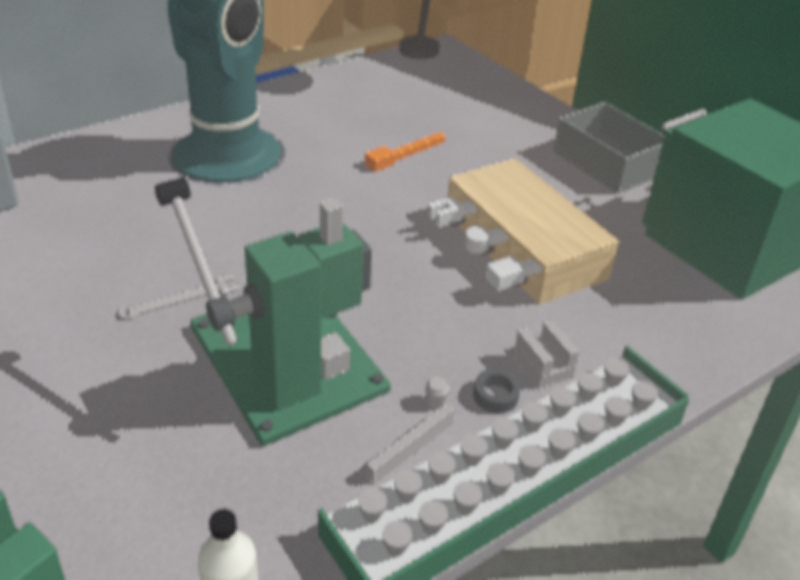

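View pics/side0b.png

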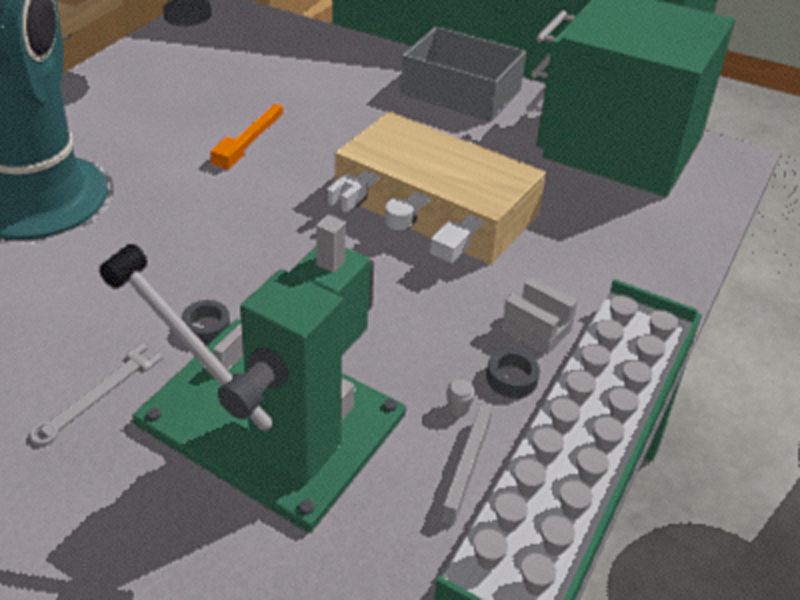

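```bash
cat > geo.py <<'E'
import numpy as np, json
from scipy.spatial.transform import Rotation as R
def rot(a): return R.from_euler("xyz",a).as_matrix()
def proj(p,X):
    c=(np.atleast_2d(X)-p["eye"])@rot(p["attitude"])
    v=np.c_[c[:,0],-c[:,1],-c[:,2]]@np.array(p["K"]).T
    return v[:,:2]/v[:,2:]
def onz(p,uv,z):
    uv=np.atleast_2d(uv); d=np.c_[uv,np.ones(len(uv))]@np.linalg.inv(p["K"]).T
    d=np.c_[d[:,0],-d[:,1],-d[:,2]]@rot(p["attitude"]).T
    e=np.array(p["eye"]); return e+d*((z-e[2])/d[:,2])[:,None]
def w(pose,X):  # pose x,y,yaw
    X=np.atleast_2d(X).astype(float); c,s=np.cos(pose[2]),np.sin(pose[2])
    return np.c_[pose[0]+c*X[:,0]-s*X[:,1],pose[1]+s*X[:,0]+c*X[:,1],X[:,2]]
E
python3 - <<'E'
from geo import *
from cell import vision
np.set_printoptions(precision=3,suppress=True)
sc=vision.snapshot("scene"); si=vision.snapshot("side")
A=lambda l:np.array(l)/2+[139.75,109.75]; B=lambda l:np.array(l)/2+[159.75,99.75]
print("rack FL BL BR FR"); print(onz(sc,A([[450,178],[515,160],[617,241],[541,275]]),.08)); print(onz(si,B([[336,152],[388,115],[545,177],[497,222]]),.08))
print("heads fork round block (top ctr)"); print(onz(sc,A([[437,207],[477,236],[503,266]]),.058)); print(onz(si,B([[343,188],[399,208],[450,236]]),.058))
print("base z20: (70,-140),(70,60),(-190,-140)"); print(onz(sc,A([[263,430],[390,380],[192,322]]),.02)); print(onz(si,B([[310,520],[405,405],[135,410]]),.02))
print("anvil?",onz(sc,A([[336,345]]),.06))
E
```

```text
rack FL BL BR FR
[[0.392 0.253 0.08 ]
 [0.405 0.393 0.08 ]
 [0.676 0.373 0.08 ]
 [0.676 0.208 0.08 ]]
[[0.395 0.252 0.08 ]
 [0.41  0.384 0.08 ]
 [0.685 0.358 0.08 ]
 [0.67  0.225 0.08 ]]
heads fork round block (top ctr)
[[0.427 0.199 0.058]
 [0.528 0.207 0.058]
 [0.61  0.192 0.058]]
[[0.436 0.205 0.058]
 [0.529 0.206 0.058]
 [0.618 0.188 0.058]]
base z20: (70,-140),(70,60),(-190,-140)
[[ 0.673 -0.266  0.02 ]
 [ 0.688 -0.075  0.02 ]
 [ 0.436 -0.264  0.02 ]]
[[ 0.686 -0.271  0.02 ]
 [ 0.695 -0.079  0.02 ]
 [ 0.431 -0.257  0.02 ]]
anvil? [[ 0.624 -0.125  0.06 ]]
```

```bash
python3 -m pendant '[[0.14,-0.12,-0.2,0,0,0,1],[0.28,-0.25,-0.4,0,0,0,1],[0.42,-0.37,-0.6,0,0,0,1],[0.56,-0.49,-0.8,0,0,0,1],[0.70,-0.61,-1,0,0,0,1],[0.84,-0.74,-1,0,0,0,1],[0.98,-0.86,-1,0,0,0,1],[0.98,-0.86,-1,0,0,0,1]]'
python3 -m pendant '[[0.14,-0.12,0,0,0,0,1],[0.28,-0.25,0,0,0,0,1],[0.42,-0.37,0,0,0,0,1],[0.56,-0.49,0,0,0,0,1],[0.70,-0.61,0,0,0,0,1],[0.84,-0.74,0,0,0,0,1],[0.98,-0.86,0,0,0,0,1],[0.98,-0.86,0,0,0,0,1]]'
python3 -m pendant '[[0.14,-0.12,0,0,0,0,1],[0.28,-0.25,0,0,0,0,1],[0.42,-0.37,0,0,0,0,1],[0.56,-0.49,0,0,0,0,1],[0.70,-0.61,0,0,0,0,1],[0.84,-0.74,0,0,0,0,1],[0.98,-0.86,0,0,0,0,1],[0.98,-0.86,0,0,0,0,1]]'
python3 -m pendant '[[0.14,-0.12,0,0,0,-0.05,1],[0.28,-0.25,0,0,0,-0.10,1],[0.42,-0.37,0,0,0,-0.15,1],[0.56,-0.49,0,0,0,-0.20,1],[0.70,-0.61,0,0,0,-0.25,1],[0.84,-0.74,0,0,0,-0.3,1],[0.98,-0.86,0,0,0,-0.35,0.7],[0.98,-0.86,0,0,0,-0.35,0.7]]'
python3 - <<'E'
from geo import *; import cv2
from cell import arm,vision
p=vision.snapshot("wrist"); cv2.imwrite("pics/w1.png",p["color"][:,:,::-1])
s=arm.observe(); print(s["time_s"],s["tool_pos"],s["eef_rot"],s["q"]); print(p["eye"],p["attitude"],p["K"])
for k in ["holder","holder_round","holder_fork","rack"]:
    print(k,[(np.round(d["xy"],1).tolist(),round(d["confidence"],2),int(d["pixels"].sum()),onz(p,d["xy"],.058)[0].round(3)) for d in vision.outline_of(p,k)])
E
```

```text
time_s: 2.1
tool_pos: [0.3197, -0.4362, 0.3651]
eef_rot: [3.141, -0.001, 0.358]
wrist_force: [-0.2, 0.3, -0.7]
finger_gap: 0.0922
grip_force: 0.0
time_s: 3.1
tool_pos: [0.4122, -0.2654, 0.3647]
eef_rot: [3.141, -0.0, 0.356]
wrist_force: [-1.1, -0.9, 0.1]
finger_gap: 0.0917
grip_force: 0.0
time_s: 4.1
tool_pos: [0.5053, -0.0942, 0.3643]
eef_rot: [-3.141, 0.0, 0.355]
wrist_force: [0.6, 0.2, 0.3]
finger_gap: 0.092
grip_force: 0.0
time_s: 5.1
tool_pos: [0.5985, 0.077, 0.3638]
eef_rot: [-3.14, 0.0, 1.453]
wrist_force: [0.1, -0.5, 0.4]
finger_gap: 0.0737
grip_force: 0.0
5.15 [0.59827804 0.07578395 0.36386552] [-3.14055147e+00  1.15074383e-03  1.44961356e+00] [ 0.30508508  0.3570748  -0.64939312  1.49833419  0.21844825  1.36085585
 -0.48094513]
[0.60860513 0.15504587 0.5342036 ] [-0.28246593  0.00072508 -0.11906073] [[306.01581507   0.         318.51399834]
 [  0.         306.01581507 195.80887981]
 [  0.           0.           1.        ]]
holder [([43.7, 61.4], 0.97, 2686, array([0.223, 0.265, 0.058])), ([321.4, 74.3], 0.72, 1055, array([0.618, 0.2  , 0.058]))]
holder_round [([258.5, 72.1], 0.77, 825, array([0.528, 0.214, 0.058])), ([216.2, 246.5], 0.65, 155, array([ 0.408, -0.051,  0.058]))]
holder_fork [([199.9, 70.5], 0.79, 1193, array([0.444, 0.226, 0.058]))]
rack [([248.0, 30.4], 0.78, 11459, array([0.522, 0.269, 0.058])), ([429.8, 239.6], 0.64, 791, array([ 0.769, -0.081,  0.058]))]
```

View pics/w1.png

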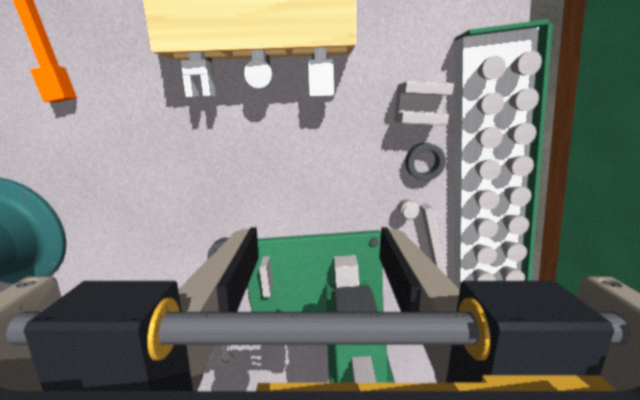

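Run:
```python
from geo import *; import cv2
from cell import arm,vision
np.set_printoptions(precision=4,suppress=True)
p=vision.snapshot("wrist"); im=p["color"]
e=onz(p,[[154,53.],[356,46.5]],.08); d=e[1]-e[0]; print("edge",e,np.arctan2(d[1],d[0]))
# bright head pixels
for k,z in [("holder",.058),("holder_round",.058),("holder_fork",.058)]:
    for q in vision.outline_of(p,k):
        if q["xy"][1]>110 or q["xy"][0]<150: continue
        m=q["pixels"]; c=np.argwhere(m)[:,::-1].astype(np.float32); W=onz(p,c,z)[:,:2].astype(np.float32)
        r=cv2.minAreaRect(W); print(k,r[0],r[1],r[2]); 
        g=(im.min(2)>170)&m; c=np.argwhere(g)[:,::-1]; W=onz(p,c,z)[:,:2].astype(np.float32); print(" bright",len(c),cv2.minAreaRect(W),c.min(0),c.max(0))
cv2.imwrite("pics/w1c.png",cv2.resize(im[20:120,140:390,::-1],None,fx=3,fy=3,interpolation=cv2.INTER_CUBIC))
cv2.imwrite("pics/w1p.png",cv2.resize(im[220:300,230:400,::-1],None,fx=4,fy=4,interpolation=cv2.INTER_CUBIC))
```

```text
edge [[0.3944 0.2509 0.08  ]
 [0.6683 0.2255 0.08  ]] -0.09266315819147276
holder (0.6170055270195007, 0.2033105045557022) (0.06606890261173248, 0.037129469215869904) 87.15016174316406
 bright 814 ((0.6162631511688232, 0.19398978352546692), (0.046513497829437256, 0.035788748413324356), 85.86236572265625) [308  60] [333  94]
holder_round (0.525699257850647, 0.21671079099178314) (0.04065501317381859, 0.05270256847143173) 11.606472969055176
 bright 520 ((0.5258208513259888, 0.2091762274503708), (0.031252190470695496, 0.03959411382675171), 83.00669860839844) [244  63] [271  86]
holder_fork (0.43850627541542053, 0.22004564106464386) (0.06025702506303787, 0.04449176788330078) 84.2593994140625
 bright 512 ((0.4344417154788971, 0.21210747957229614), (0.04131539911031723, 0.0376189686357975), 85.78350067138672) [182  65] [210  95]
```

View pics/w1c.png

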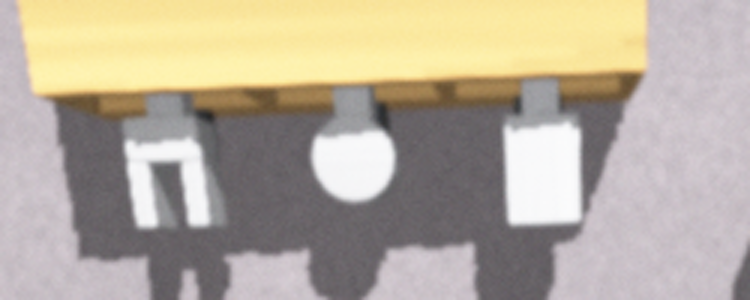

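View pics/w1p.png

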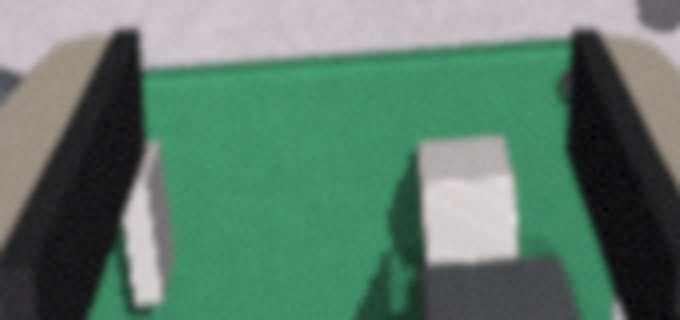

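```bash
python3 -m pendant '[[0.13,0,0.15,0,0,0,0.7],[0.27,0.01,0.3,0,0,0,0.7],[0.4,0.015,0.45,0,0,0,0.7],[0.54,0.02,0.6,0,0,-0.004,0.7],[0.67,0.027,0.75,0,0,-0.008,0.7],[0.805,0.027,0.9,0,0,-0.008,0.7],[0.805,0.027,0.9,0,0,-0.008,0.7],[0.805,0.027,0.9,0,0,-0.008,0.7]]'
python3 - <<'E'
from geo import *; import cv2
from cell import arm,vision
np.set_printoptions(precision=4,suppress=True)
p=vision.snapshot("wrist"); im=p["color"]; s=arm.observe(); print(s["tool_pos"],s["eef_rot"],p["eye"])
for q in vision.outline_of(p,"holder"):
    m=q["pixels"]; g=(im.min(2)>170)&m; c=np.argwhere(g)[:,::-1]; print(q["confidence"],q["xy"],m.sum())
    if len(c): W=onz(p,c,.058)[:,:2].astype(np.float32); print(" bright",len(c),cv2.minAreaRect(W),c.min(0),c.max(0))
cv2.imwrite("pics/w2.png",im[:,:,::-1])
E
```

```text
time_s: 6.55
tool_pos: [0.6167, 0.1968, 0.2302]
eef_rot: [3.141, 0.0, 1.478]
wrist_force: [-0.0, -0.6, -0.2]
finger_gap: 0.064
grip_force: 0.0
[0.617  0.1966 0.2305] [3.14   0.0001 1.4773] [0.6245 0.2751 0.4006]
0.81 [4.4, 171.8] 287
0.62 [322.0, 173.7] 1495
 bright 1133 ((0.6162285208702087, 0.19398392736911774), (0.043653566390275955, 0.03572910279035568), 84.60955810546875) [302 162] [333 199]
```

View pics/w2.png

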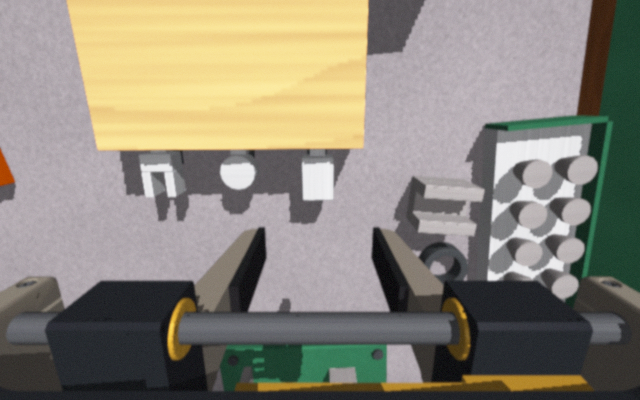

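```bash
python3 -m pendant '[[0,0,0.2,0,0,0,0.7],[0,0,0.4,0,0,0,0.7],[0,0,0.6,0,0,0,0.7],[0,0,0.75,0,0,0,0.7],[0,0,0.85,0,0,0,0.7],[0,0,0.93,0,0,0,0.7],[0,0,0.98,0,0,0,0.7],[0,0,1,0,0,0,0.7]]'
python3 -m pendant '[[0,0,0.1,0,0,0,0.7],[0,0,0.2,0,0,0,0.7],[0,0,0.29,0,0,0,0.7],[0,0,0.29,0,0,0,0.5],[0,0,0.29,0,0,0,0.3],[0,0,0.29,0,0,0,0.1],[0,0,0.29,0,0,0,0],[0,0,0.29,0,0,0,0]]'
```

```text
time_s: 7.65
tool_pos: [0.6163, 0.1975, 0.0795]
eef_rot: [3.141, -0.0, 1.478]
wrist_force: [-0.7, -0.2, -1.0]
finger_gap: 0.064
grip_force: 0.0
time_s: 8.65
tool_pos: [0.6165, 0.1976, 0.0366]
eef_rot: [3.141, -0.0, 1.478]
wrist_force: [-0.1, 0.3, 1.6]
finger_gap: 0.0355
grip_force: 29.9
```

```bash
python3 -m pendant '[[0,0,-0.015,0,0,0,0],[-0.05,0,-0.02,0,0,0,0],[-0.2,0,-0.02,0,0,0,0],[-0.36,0,-0.02,0,0,0,0],[-0.52,0,-0.02,0,0,0,0],[-0.68,0,-0.02,0,0,0,0],[-0.84,0,-0.02,0,0,0,0],[-1,0,-0.02,0,0,0,0]]'
python3 - <<'E'
from geo import *; import cv2
from cell import arm,vision
p=vision.snapshot("side"); cv2.imwrite("pics/s2.png",cv2.resize(p["color"][100:300,240:490,::-1],None,fx=3,fy=3,interpolation=cv2.INTER_CUBIC))
E
```

```text
time_s: 9.65
tool_pos: [0.6017, 0.0448, 0.0388]
eef_rot: [-3.141, 0.001, 1.477]
wrist_force: [0.2, -0.0, -2.1]
finger_gap: 0.0359
grip_force: 29.9
```

View pics/s2.png

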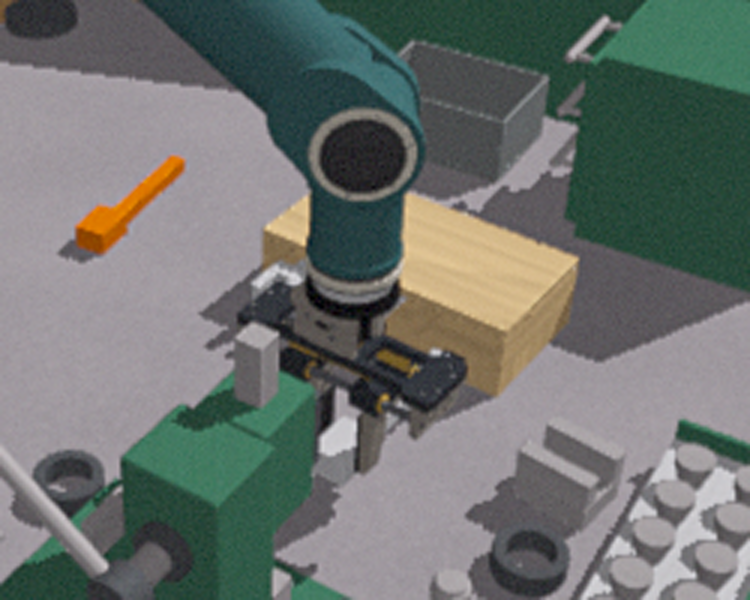

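```bash
python3 -m pendant '[[-0.1,0,-0.02,0,0,0,0],[-0.2,0,-0.02,0,0,0,0],[-0.2,0,-0.3,0,0,0,0],[-0.2,0,-0.5,0,0,0,0],[-0.1,0,-0.7,0,0,0,0],[0,0,-0.7,0,0,-0.04,0],[0.1,0,-0.7,0,0,-0.08,0],[0.2,0,-0.7,0,0,-0.13,0]]'
python3 - <<'E'
from geo import *; import cv2
from scipy.optimize import least_squares
from cell import vision
np.set_printoptions(precision=4,suppress=True)
sc=vision.snapshot("scene"); si=vision.snapshot("side")
w1=dict(eye=[0.60860513,0.15504587,0.5342036],attitude=[-0.28246593,0.00072508,-0.11906073],K=[[306.01581507,0,318.51399834],[0,306.01581507,195.80887981],[0,0,1]])
C=lambda l:np.array(l)/4+[229.6,219.6]; A=lambda l:np.array(l)/2+[139.75,109.75]; B=lambda l:np.array(l)/2+[159.75,99.75]
obs=[(w1,C([[422,180],[512,176],[135,307],[160,303]]),[[-20,20,60],[20,20,60],[-151,-30,60],[-139,-30,60]]),
(sc,A([[263,430],[390,380],[192,322]]),[[70,-140,20],[70,60,20],[-190,-140,20]]),
(si,B([[310,520],[405,405],[135,410]]),[[70,-140,20],[70,60,20],[-190,-140,20]])]
def f(x,o=obs): return np.concatenate([(proj(p,w(x,np.array(m)/1000))-uv).ravel() for p,uv,m in o])
for o in (obs,obs[:1],obs[1:]):
    r=least_squares(lambda x:f(x,o),[.61,-.13,-.03],loss="soft_l1"); print(r.x); print(f(r.x,o).reshape(-1,2).round(1).tolist())
# base +y edge in w1
e=onz(w1,C([[140,72],[570,42]]),.02); print(e,np.arctan2(*(e[1]-e[0])[1::-1]))
for p,n in((sc,"sc3"),(si,"si3")): np.savez(n,eye=p["eye"],attitude=p["attitude"],K=p["K"],color=p["color"])
E
```

```text
time_s: 10.7
tool_pos: [0.6051, 0.078, 0.1442]
eef_rot: [3.141, 0.001, 1.892]
wrist_force: [-0.1, 0.6, -3.0]
finger_gap: 0.036
grip_force: 29.9
[ 0.6235 -0.1299 -0.0443]
[[-0.6, 0.8], [0.0, 0.2], [-0.6, -1.0], [-0.1, -0.4], [0.2, 4.8], [2.2, 1.7], [-0.4, -1.9], [0.1, 1.2], [1.6, -1.6], [-2.2, 0.6]]
[ 0.624  -0.1293 -0.0317]
[[-0.5, 0.6], [0.1, -0.2], [-0.0, -0.4], [0.4, 0.1]]
[ 0.6208 -0.1287 -0.0424]
[[0.2, 4.0], [2.1, 0.9], [-0.5, -2.5], [-0.5, 0.2], [0.8, -2.5], [-2.7, -0.1]]
[[ 0.4835 -0.0602  0.02  ]
 [ 0.6791 -0.0687  0.02  ]] -0.0435283823267
```

```bash
python3 -m pendant '[[0,0,0,0,0,-0.055,0],[0,0,0,0,0,-0.11,0],[0,0,0,0,0,-0.165,0],[0,0,0,0,0,-0.22,0],[0,0,0,0,0,-0.275,0],[0,0,0,0,0,-0.33,0],[0,0,0,0,0,-0.385,0],[0,0,0,0,0,-0.385,0]]'
python3 -m pendant '[[0,0,0.2,0,0,0,0],[0,0,0.4,0,0,0,0],[0,0,0.6,0,0,0,0],[0,0,0.7,0,0,0,0],[0,0,0.78,0,0,0,0],[0,0,0.84,0,0,0,0],[0,0,0.88,0,0,0,0],[0,0,0.9,0,0,0,0]]'
python3 - <<'E'
from geo import *; import cv2
from cell import arm,vision
p=vision.snapshot("side"); cv2.imwrite("pics/s3.png",cv2.resize(p["color"][130:290,260:460,::-1],None,fx=4,fy=3.75,interpolation=cv2.INTER_CUBIC))
s=arm.observe(); print(s["q"],s["wrist_force"],s["tool_pos"])
E
```

```text
time_s: 11.8
tool_pos: [0.6051, 0.0768, 0.1436]
eef_rot: [-3.142, -0.001, 3.091]
wrist_force: [-0.2, 0.3, -2.7]
finger_gap: 0.0358
grip_force: 29.9
time_s: 12.8
tool_pos: [0.6053, 0.0779, 0.0091]
eef_rot: [3.142, 0.0, 3.096]
wrist_force: [0.3, 1.0, -1.9]
finger_gap: 0.0357
grip_force: 29.9
[ 0.40706149  0.87090162 -0.83628256  1.7804509   0.82599275  0.88219007
  0.70925126] [-0.02565003  0.57807069 -1.9721705 ] [0.60512641 0.07790449 0.00882728]
```

View pics/s3.png

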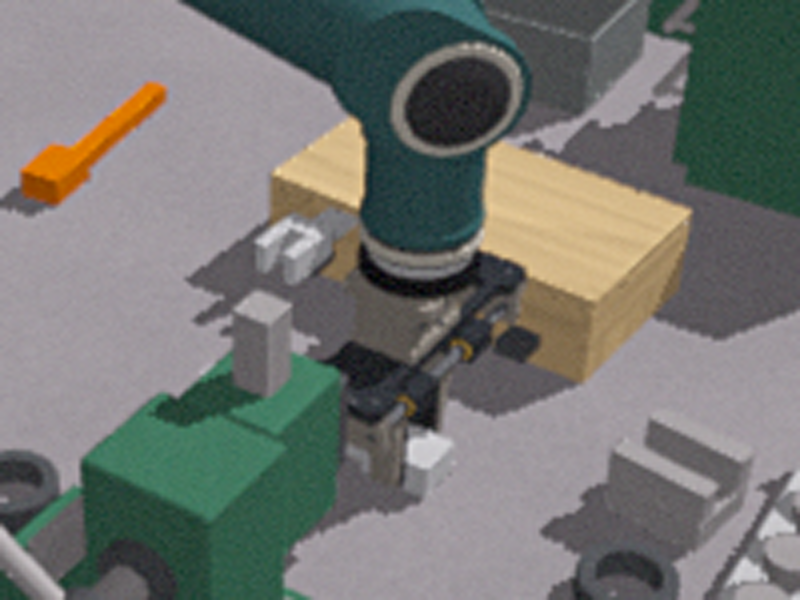

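```bash
python3 -m pendant '[[0,0,0.008,0,0,0,0],[0,0,0.014,0,0,0,0],[0,0,0.014,0,0,0,0.2],[0,0,0.014,0,0,0,0.4],[0,0,0.014,0,0,0,0.6],[0,0,0.014,0,0,0,0.7],[0,0,0.014,0,0,0,0.7],[0,0,-0.1,0,0,0,0.7]]'
python3 -m pendant '[[0,0,-0.3,0,0,0,0.7],[0,0,-0.6,0,0,0,0.7],[0,0,-0.9,0,0,0,0.7],[0,0,-1,0,0,0,0.7],[0,0,-1,0,0,0,0.7],[0,0,-1,0,0,0,0.7],[0,0,-1,0,0,0,0.7],[0,0,-1,0,0,0,0.7]]'
python3 - <<'E'
from geo import *; import cv2
from cell import arm,vision
np.set_printoptions(precision=4,suppress=True)
p=vision.snapshot("wrist"); im=p["color"]; s=arm.observe(); print(s["tool_pos"],s["eef_rot"],p["eye"],p["attitude"])
cv2.imwrite("pics/w3.png",im[:,:,::-1]); np.savez("w3",eye=p["eye"],attitude=p["attitude"],K=p["K"],color=im)
for q in vision.outline_of(p,"holder"):
    m=q["pixels"]; c=np.argwhere(m)[:,::-1].astype(np.float32); print(q["confidence"],q["xy"],m.sum(),cv2.minAreaRect(c),cv2.minAreaRect(onz(p,c,.018)[:,:2].astype(np.float32)))
E
```

```text
time_s: 13.85
tool_pos: [0.6042, 0.0777, 0.0236]
eef_rot: [-3.141, -0.002, 3.096]
wrist_force: [-0.4, 0.9, 0.1]
finger_gap: 0.0647
grip_force: 0.0
time_s: 14.85
tool_pos: [0.6047, 0.078, 0.1731]
eef_rot: [3.142, -0.002, 3.097]
wrist_force: [-0.5, -0.7, 0.4]
finger_gap: 0.0646
grip_force: 0.0
[0.6048 0.0779 0.1733] [ 3.1415 -0.0013  3.0965] [0.5269 0.0813 0.3436] [-0.281   0.0001  1.5248]
0.76 [320.4, 131.4] 4167 ((318.5, 111.0), (192.0, 33.0), 90.0) ((0.5382595658302307, 0.07943706214427948), (0.036690883338451385, 0.19106332957744598), 88.22341918945312)
```

View pics/w3.png

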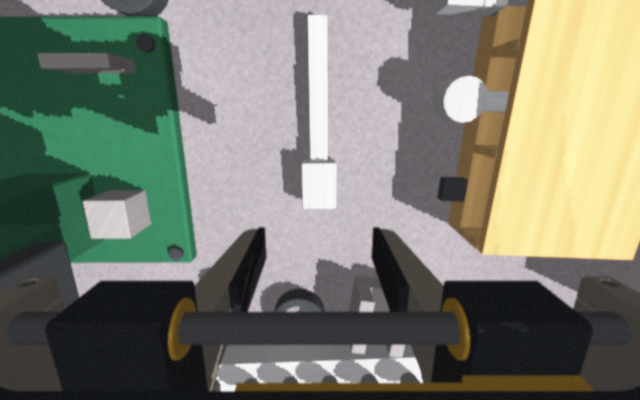

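Run:
```python
from geo import *; import cv2
np.set_printoptions(precision=4,suppress=True)
p=dict(np.load("w3.npz")); im=p["color"]; mn=im.min(2).astype(int)
def box(name,x0,y0,x1,y1,lo,z):
    m=np.zeros(mn.shape,np.uint8); m[y0:y1,x0:x1]=(mn[y0:y1,x0:x1]>lo)
    cs,_=cv2.findContours(m,cv2.RETR_EXTERNAL,cv2.CHAIN_APPROX_NONE); c=max(cs,key=cv2.contourArea)
    W=onz(p,c[:,0],z)[:,:2].astype(np.float32); r=cv2.minAreaRect(W)
    print(name,cv2.boundingRect(c),cv2.approxPolyDP(c,3,True)[:,0].tolist(),r)
box("shank",295,5,345,158,215,.018); box("head",295,163,345,215,215,.028)
for r in (20,60,100,140,170,190,205): print(r,np.flatnonzero(mn[r,290:350]>210)[[0,-1]]+290,end=" ")
print()
print("anvil rows"); 
for r in range(184,246,4): print(r,im[r,78:156:3].mean(1).astype(int).tolist())
print("rest rows")
for r in range(46,80,3): print(r,im[r,34:140:5].mean(1).astype(int).tolist())
g=im[:,:,1].astype(int)-im[:,:,0]
for r in range(30,250,30): print(r,[int(np.flatnonzero(g[r,:250]>25)[-1])],[int(v) for v in g[r,150:200:4]])
```

```text
shank (308, 15, 20, 143) [[310, 15], [311, 157], [326, 157], [327, 19], [326, 15]] ((0.5103283524513245, 0.08156028389930725), (0.01806444674730301, 0.13502590358257294), 87.80805969238281)
head (303, 164, 34, 45) [[303, 164], [303, 207], [335, 207], [336, 164]] ((0.607654333114624, 0.07861433923244476), (0.03575138375163078, 0.048288602381944656), 87.36801147460938)
20 [308 327] 60 [309 327] 100 [310 327] 140 [311 327] 170 [303 336] 190 [303 336] 205 [303 336] 
anvil rows
184 [79, 77, 56, 36, 33, 43, 51, 51, 51, 51, 51, 51, 56, 54, 53, 56, 56, 54, 75, 99, 102, 100, 102, 101, 105, 106]
188 [78, 57, 36, 35, 34, 40, 56, 53, 54, 54, 50, 51, 52, 53, 47, 51, 52, 53, 52, 57, 54, 86, 99, 103, 102, 104]
192 [65, 34, 37, 36, 34, 39, 47, 52, 58, 70, 78, 78, 83, 81, 83, 83, 82, 79, 81, 84, 93, 128, 147, 106, 104, 103]
196 [75, 37, 35, 39, 39, 58, 76, 79, 82, 83, 79, 80, 80, 81, 80, 81, 82, 93, 123, 153, 159, 157, 159, 110, 101, 104]
200 [78, 56, 114, 127, 130, 131, 133, 129, 133, 128, 133, 137, 138, 143, 140, 139, 147, 162, 161, 160, 161, 161, 161, 120, 102, 102]
204 [76, 69, 189, 201, 209, 209
[... 2378 characters left out ...]
 53]
76 [50, 49, 54, 52, 46, 46, 50, 53, 51, 50, 53, 50, 51, 97, 102, 102, 102, 74, 51, 53, 54, 51]
79 [51, 53, 52, 55, 51, 50, 52, 52, 53, 51, 51, 50, 55, 87, 100, 99, 103, 92, 51, 53, 49, 50]
30 [167] [78, 80, 79, 71, 56, -8, -9, -8, -11, -8, -12, -7, -7]
60 [169] [37, 39, 38, 38, 28, 24, -4, -6, -8, -11, -10, -8, -10]
90 [171] [37, 39, 36, 37, 38, 28, 21, -3, -4, -5, -7, -9, -7]
120 [179] [40, 39, 84, 81, 79, 81, 69, 50, -9, -9, -6, -9, -8]
150 [182] [80, 77, 78, 79, 80, 81, 84, 71, 51, -9, -9, -10, -9]
180 [186] [82, 78, 81, 80, 78, 78, 79, 80, 70, 45, -5, -9, -9]
210 [190] [76, 78, 77, 79, 78, 81, 79, 80, 81, 65, 37, -7, -9]
240 [194] [79, 78, 79, 79, 79, 77, 76, 76, 81, 81, 69, 30, -8]
```

Run:
```python
from geo import *; import cv2
from scipy.optimize import least_squares
np.set_printoptions(precision=4,suppress=True)
p=dict(np.load("w3.npz"))
uv=np.array([[83,201],[126,201],[90,238.5],[133.5,238.5],[37,53.5],[106,53.5],[42,69],[107.5,69]])
M=np.array([[-20,-20,60],[-20,20,60],[20,-20,60],[20,20,60],[-151,-30,60],[-151,30,60],[-139,-30,60],[-139,30,60]])/1e3
f=lambda x:(proj(p,w(x,M))-uv).ravel()
r=least_squares(f,[.62,-.13,-.04],loss="soft_l1"); P=r.x; print(P,f(P).reshape(-1,2).round(1).tolist())
hu=np.array([[302.5,163.5],[336.5,163.5],[303,208],[336.5,208],[307.5,14.5],[327.5,14.5]])
H=np.array([[-25,-18,28],[-25,18,28],[25,-18,28],[25,18,28],[-165,-9,18],[-165,9,18]])/1e3
g=lambda x:(proj(p,w(x,H))-hu).ravel()
h=least_squares(g,[.607,.078,-.04],loss="soft_l1").x; print(h,g(h).reshape(-1,2).round(1).tolist())
sh=w(h,[[-.095,0,.009]])[0]; print("shank",sh, "press shank target",w(P,[[-.095,0,0]]))
```

```text
[ 0.6242 -0.1313 -0.0328] [[0.2, 0.1], [-1.6, -0.4], [2.2, 0.6], [-1.6, 0.1], [-0.3, 0.6], [1.0, -0.4], [-1.6, 0.3], [2.4, -0.7]]
[ 0.6074  0.0787 -0.0337] [[-0.5, -0.3], [0.1, -0.7], [0.3, 0.7], [-0.1, 0.4], [0.6, 0.2], [-0.4, -0.1]]
shank [0.5125 0.0819 0.009 ] press shank target [[ 0.5293 -0.1282  0.    ]]
```

```bash
python3 -m pendant '[[0.15,0,0.15,0,0,0,0.5],[0.3,0,0.3,0,0,0,0.5],[0.45,0,0.45,0,0,0,0.5],[0.61,0,0.6,0,0,-0.003,0.5],[0.616,0,0.75,0,0,-0.003,0.5],[0.616,0,0.86,0,0,-0.003,0.5],[0.616,0,0.95,0,0,-0.003,0.5],[0.616,0,1,0,0,-0.003,0.5]]'
python3 -m pendant '[[0,0,0.06,0,0,0,0.5],[0,0,0.12,0,0,0,0.5],[0,0,0.12,0,0,0,0.3],[0,0,0.12,0,0,0,0.15],[0,0,0.12,0,0,0,0],[0,0,0.12,0,0,0,0],[0,0,0.12,0,0,0,0],[0,0,0.12,0,0,0,0]]'
python3 -m pendant '[[0,0,-0.03,0,0,0,0],[0,0,-0.1,0,0,0,0],[0,0,-0.2,0,0,0,0],[0,0,-0.3,0,0,0,0],[0,0,-0.4,0,0,0,0],[0,0,-0.45,0,0,0,0],[0,0,-0.47,0,0,0,0],[0,0,-0.47,0,0,0,0]]'
python3 - <<'E'
from geo import *; import cv2
from cell import arm,vision
np.set_printoptions(precision=4,suppress=True)
s=arm.observe(); T=s["tool_pos"]; print(T,s["eef_rot"],s["ft_torque"])
zu=T[2]-.005
for n in("scene","side"):
    p=vision.snapshot(n); cv2.imwrite(f"pics/{n}5.png",p["color"][:,:,::-1])
    e=w([T[0],T[1],-.035],np.array([[70,-18,28],[70,18,28],[120,-18,28],[120,18,28],[120,-18,0],[120,18,0]])/1e3+[0,0,zu]); print(n,proj(p,e).round(1).tolist())
    for q in vision.outline_of(p,"holder"):
        c=np.argwhere(q["pixels"]); print(q["confidence"],q["xy"],c.min(0)[::-1],c.max(0)[::-1])
E
```

```text
time_s: 15.95
tool_pos: [0.5132, 0.0823, 0.0232]
eef_rot: [3.141, -0.0, 3.106]
wrist_force: [0.4, -0.2, 0.2]
finger_gap: 0.0458
grip_force: 0.0
time_s: 16.95
tool_pos: [0.5131, 0.082, 0.0064]
eef_rot: [-3.141, 0.0, 3.106]
wrist_force: [-0.1, -0.5, 3.9]
finger_gap: 0.0172
grip_force: 30.0
time_s: 17.95
tool_pos: [0.5127, 0.082, 0.0765]
eef_rot: [-3.141, -0.0, 3.106]
wrist_force: [-0.6, 0.4, -3.2]
finger_gap: 0.018
grip_force: 30.0
[0.5127 0.082  0.0765] [-3.1414 -0.0002  3.1057] [ 0.067  -0.0608  0.0265]
scene [[353.6, 241.3], [363.3, 237.7], [363.2, 250.8], [373.1, 246.9], [362.4, 258.0], [372.2, 254.1]]
0.66 [356.2, 236.4] [330 217] [371 257]
0.59 [328.5, 191.1] [322 183] [332 194]
side [[351.0, 227.1], [358.3, 219.6], [368.0, 234.4], [375.1, 226.7], [367.4, 242.6], [374.4, 234.9]]
0.74 [357.6, 230.8] [309 212] [374 242]
0.63 [280.1, 169.3] [265 152] [301 184]
0.39 [304.5, 297.6] [210 208] [362 366]
```

```bash
python3 -m pendant '[[-0.04,-0.05,0,0,0,0,0],[-0.09,-0.15,0,0,0,0,0],[-0.14,-0.25,0,0,0,0,0],[-0.158,-0.35,0,0,0,0,0],[-0.158,-0.46,0,0,0,0,0],[-0.158,-0.56,0,0,0,0,0],[-0.158,-0.65,0,0,0,0,0],[-0.158,-0.7,0,0,0,0,0]]'
python3 -m pendant '[[0,-0.1,0,0,0,0,0],[0,-0.2,0,0,0,0,0],[0,-0.3,0,0,0,0,0],[0,-0.4,0,0,0,0,0],[0,-0.5,0,0,0,0,0],[0,-0.6,0,0,0,0,0],[0,-0.67,0,0,0,0,0],[0,-0.69,0,0,0,0,0]]'
python3 - <<'E'
from geo import *; import cv2
from cell import arm,vision
np.set_printoptions(precision=4,suppress=True)
s=arm.observe(); T=s["tool_pos"]; print(T,s["eef_rot"],s["wrist_force"])
p=vision.snapshot("scene"); q=vision.snapshot("side"); v=vision.snapshot("wrist")
a=cv2.resize(p["color"][200:340,220:380],None,fx=2.5,fy=2.5,interpolation=cv2.INTER_CUBIC); b=cv2.resize(q["color"][200:340,220:380],None,fx=2.5,fy=2.5,interpolation=cv2.INTER_CUBIC)
cv2.imwrite("pics/both6.png",np.hstack([a,b])[:,:,::-1]); cv2.imwrite("pics/w6.png",v["color"][:,:,::-1])
zu=T[2]-.006
e=w([T[0],T[1],-.035],np.array([[70,-18,28],[70,18,28],[120,-18,28],[120,18,28],[120,-18,0],[120,18,0]])/1e3+[0,0,zu])
for k in(p,q):
    print("head pred",proj(k,e).round(1).tolist(),"anvil pred",proj(k,w([.624,-.1305,-.035],np.array([[20,-20,60],[20,20,60],[-20,20,60]])/1e3)).round(1).tolist())
    for d in vision.outline_of(k,"holder"): c=np.argwhere(d["pixels"]); print(d["confidence"],d["xy"],c.min(0)[::-1],c.max(0)[::-1])
E
```

```text
time_s: 19.15
tool_pos: [0.5326, -0.0248, 0.0765]
eef_rot: [-3.141, -0.0, 3.105]
wrist_force: [0.8, 0.2, -1.6]
finger_gap: 0.0176
grip_force: 30.0
time_s: 20.15
tool_pos: [0.5289, -0.128, 0.0765]
eef_rot: [-3.142, -0.0, 3.105]
wrist_force: [0.3, 0.2, -1.3]
finger_gap: 0.0176
grip_force: 30.0
[ 0.5289 -0.128   0.0765] [-3.1415 -0.0001  3.1046] [ 0.2645  0.2307 -1.3467]
head pred [[295.7, 269.6], [307.1, 265.3], [304.5, 280.9], [316.1, 276.3], [304.5, 288.4], [315.9, 283.7]] anvil pred [[303.2, 290.1], [315.8, 285.0], [308.8, 276.1]]
0.81 [335.5, 185.6] [322 177] [361 194]
0.6 [307.5, 274.4] [300 267] [315 286]
head pred [[311.4, 281.1], [320.4, 271.6], [329.9, 290.6], [338.7, 280.7], [329.8, 299.1], [338.4, 289.2]] anvil pred [[327.6, 301.6], [337.2, 290.6], [322.9, 283.3]]
0.51 [335.3, 288.7] [331 280] [338 295]
```

```bash
python3 -m pendant '[[0,0,0.01,0,0,0,0],[0,0,0.02,0,0,0,0],[0,0,0.03,0,0,0,0],[0,0,0.04,0,0,0,0],[0,0,0.05,0,0,0,0],[0,0,0.06,0,0,0,0],[0,0,0.067,0,0,0,0],[0,0,0.067,0,0,0,0]]'
python3 - <<'E'
from cell import arm
for i in range(2):
    s=arm.observe(); print(s["tool_pos"],s["wrist_force"],s["ft_torque"])
E
```

```text
time_s: 21.4
tool_pos: [0.529, -0.1271, 0.0666]
eef_rot: [-3.141, -0.0, 3.106]
wrist_force: [-0.2, 0.4, -1.7]
finger_gap: 0.0174
grip_force: 30.0
[ 0.5289916  -0.12707482  0.0665536 ] [-0.15382507  0.38178725 -1.74098996] [0.05019618 0.01848181 0.00522765]
[ 0.5289916  -0.12707482  0.0665536 ] [-0.15382507  0.38178725 -1.74098996] [0.05019618 0.01848181 0.00522765]
```

```bash
python3 -m pendant '[[0,0,0.005,0,0,0,0],[0,0,0.005,0,0,0,0],[0,0,0.005,0,0,0,0.15],[0,0,0.005,0,0,0,0.3],[0,0,0.005,0,0,0,0.45],[0,0,0.005,0,0,0,0.5],[0,0,-0.05,0,0,0,0.5],[0,0,-0.15,0,0,0,0.5]]'
python3 -m pendant '[[0,0,-0.2,0,0,0,0.5],[0,0,-0.4,0,0,0,0.5],[0,0,-0.6,0,0,0,0.5],[0,0,-0.8,0,0,0,0.5],[0,0,-1,0,0,0,0.7],[0,0,-1,0,0,0,0.7],[0,0,-1,0,0,0,0.7],[0,0,-1,0,0,0,0.7]]'
python3 - <<'E'
from geo import *; import cv2
from cell import arm,vision
np.set_printoptions(precision=4,suppress=True)
s=arm.observe(); T=s["tool_pos"]; print(T,s["eef_rot"],s["wrist_force"])
p=vision.snapshot("scene"); q=vision.snapshot("side"); v=vision.snapshot("wrist")
R_=lambda k,x0,y0:cv2.resize(k["color"][y0:y0+120,x0:x0+160],None,fx=2.5,fy=2.5,interpolation=cv2.INTER_CUBIC)
top=np.hstack([R_(p,230,220),R_(q,250,230)]); bot=cv2.resize(v["color"][0:240,0:640],(800,300),interpolation=cv2.INTER_CUBIC)
cv2.imwrite("pics/final.png",np.vstack([top,bot])[:,:,::-1])
for n,k in(("sc7",p),("si7",q),("w7",v)): np.savez(n,eye=k["eye"],attitude=k["attitude"],K=k["K"],color=k["color"])
for k in(p,q,v):
    print("head",proj(k,w([.624,-.1305,-.035],np.array([[-25,-18,88],[-25,18,88],[25,-18,88],[25,18,88],[25,18,60],[-165,-9,78],[-165,9,78]])/1e3)).round(1).tolist())
    for d in vision.outline_of(k,"holder"): c=np.argwhere(d["pixels"]); print(d["confidence"],d["xy"],c.min(0)[::-1],c.max(0)[::-1])
E
```

```text
time_s: 22.4
tool_pos: [0.5289, -0.1269, 0.0896]
eef_rot: [3.141, -0.001, 3.106]
wrist_force: [0.2, -0.7, -0.6]
finger_gap: 0.0461
grip_force: 0.0
time_s: 23.4
tool_pos: [0.5284, -0.1271, 0.2381]
eef_rot: [3.141, -0.002, 3.106]
wrist_force: [0.0, -0.6, -0.1]
finger_gap: 0.0647
grip_force: 0.0
[ 0.5284 -0.1271  0.2381] [ 3.1413 -0.0017  3.1058] [ 0.0365 -0.6029 -0.0764]
head [[296.0, 272.4], [307.4, 268.0], [304.8, 283.6], [316.3, 279.0], [316.1, 286.3], [277.0, 245.7], [282.4, 243.9]]
0.8 [338.0, 185.0] [322 176] [362 194]
0.47 [308.0, 277.2] [301 269] [315 287]
0.22 [282.5, 272.9] [218 198] [335 331]
head [[311.7, 284.1], [320.7, 274.6], [330.1, 293.7], [338.8, 283.7], [338.6, 292.1], [266.9, 260.3], [271.6, 256.1]]
head [[302.9, 242.7], [334.4, 242.6], [303.5, 281.3], [333.9, 281.3], [332.8, 269.3], [309.8, 115.7], [327.0, 115.7]]
0.58 [318.1, 203.4] [303 115] [333 264]
0.19 [283.2, 215.8] [ 0 92] [383 390]
```

View pics/final.png

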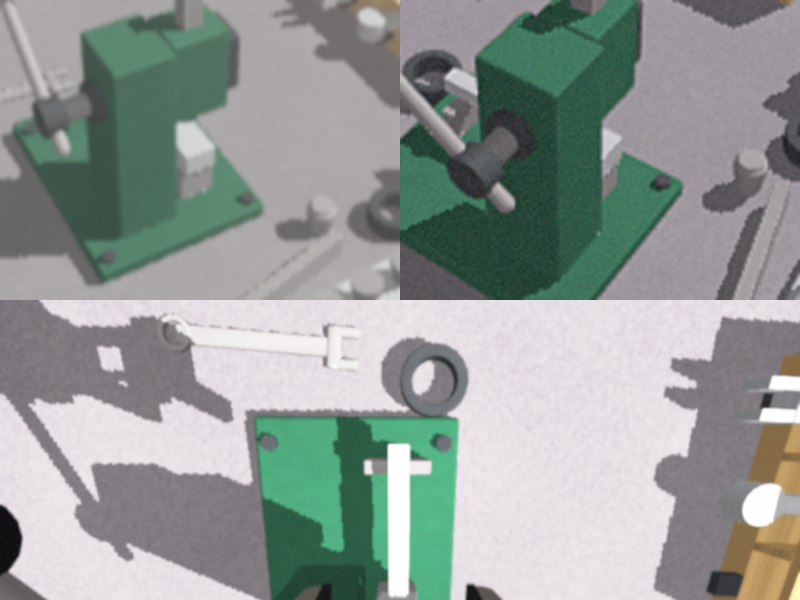

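Run:
```python
from geo import *
from scipy.optimize import least_squares
np.set_printoptions(precision=4,suppress=True)
p=dict(np.load("w7.npz")); im=p["color"].astype(int); mn=im.min(2); g=im[:,:,1]-im[:,:,0]
for r in (118,125,132,136,150,180,210,230): 
    a=np.flatnonzero(mn[r,280:360]>200)+280; print(r,a[[0,-1]] if len(a) else a, "green",np.flatnonzero(g[r]>25)[[0,-1]])
print("col rows")
for c in (296,300,334,340): print(c,im[118:146:1,c].mean(1).astype(int).tolist())
for r in (129,133,137): print(r,im[r,284:312].mean(1).astype(int).tolist(),im[r,326:352].mean(1).astype(int).tolist())
print("shank end",mn[108:122,318].tolist()); print("base -x edge",[int(np.flatnonzero(g[60:140,c]>25)[0])+60 for c in (215,240,260,290,350,360)])
print("head rows",mn[225:275:2,318].tolist())
```

```text
118 [310 327] green [206 365]
125 [310 327] green [206 365]
132 [292 344] green [207 365]
136 [292 343] green [207 365]
150 [310 327] green [209 364]
180 [311 327] green [212 363]
210 [311 326] green [215 361]
230 [311 326] green [216 360]
col rows
296 [69, 70, 72, 66, 69, 67, 70, 79, 100, 129, 173, 207, 227, 226, 227, 226, 226, 229, 233, 234, 224, 178, 120, 92, 89, 85, 86, 81]
300 [69, 69, 70, 69, 72, 70, 68, 77, 90, 110, 126, 139, 143, 137, 139, 138, 138, 135, 139, 136, 136, 133, 131, 128, 130, 130, 133, 130]
334 [136, 134, 129, 124, 108, 88, 80, 78, 89, 117, 169, 220, 236, 239, 238, 237, 237, 237, 238, 237, 229, 192, 151, 137, 132, 131, 134, 136]
340 [134, 132, 135, 136, 135, 133, 131, 126, 118, 121, 168, 218, 236, 238, 238, 237, 238, 238, 238, 238, 229, 195, 153, 135, 138, 136, 133, 135]
129 [69, 64, 65, 69, 69, 75, 102, 159, 208, 224, 226, 224, 207, 171, 142, 136, 139, 138, 139, 138, 136, 137, 134, 139, 137, 152, 221, 252] [253, 247, 230, 225, 220, 220, 221, 221, 220, 220, 219, 221, 221, 218, 218, 220, 218, 217, 202, 166, 140, 134, 135, 136, 136, 134]
133 [66, 68, 69, 68, 68, 73, 100, 167, 223, 237, 237, 238, 226, 183, 148, 140, 138, 137, 139, 138, 138, 138, 141, 138, 136, 156, 221, 252] [253, 248, 239, 237, 237, 238, 237, 237, 237, 237, 237, 237, 237, 237, 237, 238, 237, 233, 218, 174, 140, 134, 137, 136, 138, 134]
137 [71, 70, 69, 70, 68, 72, 100, 164, 224, 237, 239, 238, 234, 217, 170, 140, 136, 136, 134, 141, 138, 136, 135, 137, 138, 157, 221, 252] [253, 246, 237, 238, 237, 237, 237, 238, 237, 237, 237, 237, 237, 237, 238, 238, 236, 230, 201, 159, 139, 139, 140, 136, 137, 136]
shank end [83, 82, 84, 82, 82, 90, 133, 218, 251, 254, 254, 254, 254, 254]
base -x edge [93, 93, 93, 94, 93, 94]
head rows [254, 254, 254, 254, 254, 253, 200, 148, 169, 248, 254, 254, 254, 254, 254, 254, 254, 254, 254, 254, 222, 50, 37, 36, 37]
```

Run:
```python
from geo import *
from scipy.optimize import least_squares
np.set_printoptions(precision=4,suppress=True)
p=dict(np.load("w7.npz"))
ru=np.array([[291.2,128],[345,128],[291.5,139.2],[344.3,139.2],[204.5,93],[366,93.8]])
M=np.array([[-151,-30,60],[-151,30,60],[-139,-30,60],[-139,30,60],[-190,-140,20],[-190,60,20]])/1e3
f=lambda x:(proj(p,w(x,M))-ru).ravel()
P=least_squares(f,[.624,-.13,-.035],loss="soft_l1").x; print("press",P,f(P).reshape(-1,2).round(1).tolist())
for name,u,Y in(("edgeL",[[206,120],[209,150],[212,180],[215,210],[216.5,230]],.02),("edgeR",[[366,120],[365,150],[363.7,180],[361.7,210],[360.7,230]],.02),("shL",[[309.5,120],[309.8,150],[310.5,180],[310.5,230]],.078),("shR",[[327.6,120],[327.5,150],[327.2,180],[326.7,230]],.078)):
    W=onz(p,np.array(u,float),Y); k=np.polyfit(W[:,0],W[:,1],1); print(name,"slope",k[0].round(4),"y at x=.624",np.polyval(k,.624).round(4))
print("shank end",onz(p,[[318.5,114.3]],.078), "head back edge rows ~241:",onz(p,[[318.5,240.6]],.088))
```

```text
press [ 0.6241 -0.1315 -0.0385] [[-0.1, 0.3], [-0.1, 0.4], [-0.1, -0.0], [0.3, 0.1], [-2.6, -0.1], [1.9, -0.6]]
edgeL slope -0.0392 y at x=.624 -0.2699
edgeR slope -0.0445 y at x=.624 -0.0729
shL slope -0.0349 y at x=.624 -0.1398
shR slope -0.0371 y at x=.624 -0.1211
shank end [[ 0.4577 -0.1246  0.078 ]] head back edge rows ~241: [[ 0.5965 -0.1297  0.088 ]]
```

```bash
python3 -m pendant '[[0,0,-0.2,0,0,0,1],[0,0,-0.4,0,0,0,1],[0,0,-0.6,0,0,0,1],[0,0,-0.7,0,0,0,1],[0.07,-0.08,-0.7,0,0,0,1],[0.15,-0.16,-0.7,0,0,0,1],[0.22,-0.24,-0.7,0,0,0,1],[0.293,-0.3,-0.7,0,0,0,1]]'
python3 - <<'E'
from geo import *; import cv2
from scipy.optimize import least_squares
from cell import arm,vision
np.set_printoptions(precision=4,suppress=True)
P=[.624,-.131,-.038]; G=w(P,[[-.1393,-.155,.2875]]); print(G)
vs=[vision.snapshot(n) for n in("scene","side","wrist")]; uv=[]
for k in vs:
    print("pred",proj(k,G).round(1))
    for d in vision.outline_of(k,"lever_grip"):
        m=d["pixels"]&(k["color"].max(2)<70); c=np.argwhere(m); print(d["confidence"],d["xy"],m.sum(),(c.mean(0)[::-1],c.min(0)[::-1],c.max(0)[::-1]) if len(c) else "")
E
```

```text
time_s: 24.7
tool_pos: [0.4828, -0.1711, 0.3433]
eef_rot: [3.141, -0.001, 3.105]
wrist_force: [0.2, 0.3, 0.4]
finger_gap: 0.0918
grip_force: 0.0
[[ 0.4789 -0.2806  0.2875]]
pred [[226.9 206. ]]
0.81 [236.9, 241.5] 112 (array([226.0536, 206.8929]), array([218, 200]), array([246, 270]))
pred [[221.6 232. ]]
0.84 [253.9, 268.8] 472 (array([241.0763, 256.9979]), array([210, 222]), array([291, 309]))
pred [[179.6 212. ]]
0.9 [181.4, 214.7] 2261 (array([178.1566, 213.0942]), array([145, 193]), array([239, 307]))
```

```bash
python3 -m pendant '[[0,-0.18,0,0,0,0,1],[0,-0.36,0,0,0,0,1],[0,-0.54,0,0,0,0,1],[0,-0.68,0,0,0,0,1],[0,-0.73,0.05,0,0,0,1],[0,-0.73,0.2,0,0,0,1],[0,-0.73,0.35,0,0,0,1],[0,-0.73,0.5,0,0,0,1]]'
python3 -m pendant '[[0,0,0,0,0,0,0.9],[0,0,0,0,0,0,0.7],[0,0,0,0,0,0,0.55],[0,0,0,0,0,0,0.4],[0,0,0,0,0,0,0.2],[0,0,0,0,0,0,0],[0,0,0,0,0,0,0],[0,0,0,0,0,0,0]]'
```

```text
time_s: 26.0
tool_pos: [0.4795, -0.2792, 0.268]
eef_rot: [3.141, -0.0, 3.107]
wrist_force: [-0.7, 0.3, -0.3]
finger_gap: 0.0918
grip_force: 0.0
time_s: 27.0
tool_pos: [0.4796, -0.2815, 0.2692]
eef_rot: [-3.14, 0.001, 3.104]
wrist_force: [0.6, -4.6, 1.2]
finger_gap: 0.0398
grip_force: 30.0
```

```bash
python3 -m pendant '[[0.031,0,0.047,0,0,0,0],[0.06,0,0.096,0,0,0,0],[0.087,0,0.146,0,0,0,0],[0.111,0,0.197,0,0,0,0],[0.132,0,0.25,0,0,0,0],[0.151,0,0.303,0,0,0,0],[0.167,0,0.358,0,0,0,0],[0.18,0,0.413,0,0,0,0]]'
python3 -m pendant '[[0.011,0,0.056,0,0,0,0],[0.018,0,0.112,0,0,0,0],[0.023,0,0.169,0,0,0,0],[0.025,0,0.225,0,0,0,0],[0.024,0,0.282,0,0,0,0],[0.021,0,0.338,0,0,0,0],[0.014,0,0.395,0,0,0,0],[0.005,0,0.451,0,0,0,0]]'
python3 -m pendant '[[-0.012,0,0.055,0,0,0,0],[-0.027,0,0.11,0,0,0,0],[-0.044,0,0.163,0,0,0,0],[-0.065,0,0.217,0,0,0,0],[-0.087,0,0.269,0,0,0,0],[-0.113,0,0.319,0,0,0,0],[-0.123,0,0.339,0,0,0,0],[-0.123,0,0.339,0,0,0,0]]'
python3 - <<'E'
from geo import *; import cv2
from cell import arm,vision
np.set_printoptions(precision=4,suppress=True)
P=[.624,-.131,-.038]; a=.6109-1.1; G=w(P,[[-.17*np.cos(a),-.155,.19+.17*np.sin(a)]]); print(G,arm.observe()["tool_pos"])
for n in("scene","side"):
    k=vision.snapshot(n); cv2.imwrite(f"pics/{n}8.png",k["color"][:,:,::-1]); print("pred",proj(k,G).round(1), "tip of tool",proj(k,arm.observe()["tool_pos"]+np.array([0,0,.019])).round(1))
    for d in vision.outline_of(k,"lever_grip"):
        m=d["pixels"]; c=np.argwhere(m); print(d["confidence"],d["xy"],m.sum(),c.min(0)[::-1],c.max(0)[::-1])
E
```

```text
time_s: 28.0
tool_pos: [0.4529, -0.2804, 0.2084]
eef_rot: [-3.139, 0.001, 3.104]
wrist_force: [-3.1, -4.9, 10.4]
finger_gap: 0.0396
grip_force: 30.0
time_s: 29.0
tool_pos: [0.4513, -0.2803, 0.1403]
eef_rot: [-3.139, -0.001, 3.104]
wrist_force: [-5.7, -3.6, 10.7]
finger_gap: 0.0397
grip_force: 30.0
time_s: 30.0
tool_pos: [0.469, -0.2811, 0.0894]
eef_rot: [-3.139, -0.003, 3.104]
wrist_force: [-8.2, -4.5, 11.6]
finger_gap: 0.0392
grip_force: 30.0
[[ 0.4682 -0.2802  0.1101]] [ 0.469  -0.2811  0.0894]
pred [[232. 256.]] tip of tool [[231.8 256.8]]
0.76 [241.0, 260.5] 337 [226 249] [256 274]
0.3 [306.9, 279.7] 195 [300 273] [315 289]
pred [[228.4 291.5]] tip of tool [[228.5 292.4]]
0.73 [270.4, 294.2] 862 [224 281] [295 310]
0.43 [430.1, 257.1] 919 [411 239] [447 276]
```

```bash
python3 -m pendant '[[-0.004,0,0.008,0,0,0,0],[-0.008,0,0.016,0,0,0,0],[-0.012,0,0.024,0,0,0,0],[-0.016,0,0.03,0,0,0,0],[-0.019,0,0.036,0,0,0,0],[-0.019,0,0.036,0,0,0,0],[-0.019,0,0.036,0,0,0,0],[-0.019,0,0.036,0,0,0,0]]'
python3 - <<'E'
from geo import *; import cv2
from cell import arm,vision
np.set_printoptions(precision=2,suppress=True)
W=vision.snapshot("wrist")
P=[.624,-.131,-.038]
def gpt(t): a=.6109-t; return w(P,[[-.17*np.cos(a),-.155,.19+.17*np.sin(a)]])
for t in(1.0,1.05,1.1,1.15): print(t,proj(W,gpt(t)),end=" ")
for d in vision.outline_of(W,"lever_grip"):
    m=d["pixels"]; c=np.argwhere(m); print(d["confidence"],d["xy"],m.sum(),c.min(0)[::-1],c.max(0)[::-1])
for n in("scene","side"):
    k=vision.snapshot(n)
    # end of lever rod beyond pivot etc: sample white rod pixels
    m=(k["color"].min(2)>120)
    # lever line pts predicted at 60..140mm from pivot; find lateral offset of bright rod
    for t in(1.0,1.05,1.1):
        a=.6109-t; L=np.array([[-r*np.cos(a),-.155,.19+r*np.sin(a)] for r in(.05,.07,.09,.11,.13)]); print(n,t,proj(k,w(P,L)).round(0).tolist())
    cv2.imwrite(f"pics/{n}9.png",k["color"][:,:,::-1])
    x0,y0=(225,240) if n=="scene" else (220,265)
    gry=k["color"].mean(2).astype(int)
    for c in range(x0+8,x0+60,6): print(c,y0,gry[y0:y0+50:2,c].tolist())
E
```

```text
time_s: 31.2
tool_pos: [0.4709, -0.2812, 0.0857]
eef_rot: [-3.137, -0.006, 3.103]
wrist_force: [-13.9, -2.8, 27.2]
finger_gap: 0.0397
grip_force: 30.0
1.0 [[320.54 256.53]] 1.05 [[320.51 255.51]] 1.1 [[320.47 255.42]] 1.15 [[320.45 256.12]] 0.96 [317.5, 267.2] 6291 [278 226] [359 381]
scene 1.0 [[244.0, 262.0], [242.0, 260.0], [239.0, 258.0], [237.0, 256.0], [235.0, 254.0]]
scene 1.05 [[245.0, 262.0], [242.0, 261.0], [240.0, 259.0], [238.0, 258.0], [235.0, 256.0]]
scene 1.1 [[245.0, 263.0], [242.0, 262.0], [240.0, 261.0], [238.0, 260.0], [236.0, 258.0]]
233 240 [126, 165, 168, 169, 163, 96, 53, 114, 120, 104, 116, 165, 169, 168, 168, 166, 158, 112, 103, 106, 126, 161, 169, 170, 168]
239 240 [95, 91, 73, 66, 65, 58, 55, 58, 87, 125, 105, 118, 157, 164, 126, 104, 82, 91, 91, 76, 84, 98, 102, 102, 102]
245 240 [118, 142, 154, 161, 161, 157, 160, 168, 145, 150, 106, 92, 76, 67, 66, 74, 87, 105, 109, 110, 111, 110, 106, 77, 74]
251 240 [171, 168, 168, 167, 171, 176, 175, 171, 142, 102, 104, 109, 115, 120, 109, 95, 72, 84, 109, 112, 110, 110, 94, 72, 72]
257 240 [170, 170, 171, 169, 171, 1
[... 1157 characters left out ...]
88, 76, 91, 90, 92]
246 265 [36, 32, 75, 84, 117, 156, 153, 159, 152, 155, 154, 149, 89, 138, 107, 97, 94, 95, 92, 92, 93, 91, 98, 89, 90]
252 265 [43, 55, 93, 93, 90, 112, 156, 157, 159, 95, 45, 50, 93, 97, 91, 98, 95, 91, 91, 91, 94, 92, 99, 93, 90]
258 265 [79, 49, 51, 57, 90, 116, 127, 80, 47, 46, 51, 45, 40, 51, 90, 99, 99, 91, 92, 89, 88, 89, 91, 96, 93]
264 265 [86, 46, 51, 54, 95, 95, 93, 97, 61, 52, 46, 53, 49, 49, 73, 97, 99, 99, 93, 95, 94, 87, 93, 91, 92]
270 265 [124, 115, 97, 90, 127, 166, 97, 96, 93, 95, 101, 49, 55, 55, 55, 42, 49, 50, 59, 90, 96, 90, 93, 96, 81]
276 265 [191, 119, 120, 89, 85, 90, 123, 122, 123, 92, 92, 64, 66, 85, 86, 71, 49, 47, 45, 47, 47, 53, 96, 53, 56]
```

```bash
python3 -m pendant '[[0.014,0,-0.028,0,0,0,0],[0.029,0,-0.056,0,0,0,0],[0.042,0,-0.082,0,0,0,0],[0.055,0,-0.107,0,0,0,0],[0.066,0,-0.133,0,0,0,0],[0.077,0,-0.159,0,0,0,0],[0.088,0,-0.186,0,0,0,0],[0.098,0,-0.212,0,0,0,0]]'
python3 -m pendant '[[0.009,0,-0.027,0,0,0,0],[0.017,0,-0.053,0,0,0,0],[0.025,0,-0.081,0,0,0,0],[0.032,0,-0.108,0,0,0,0],[0.038,0,-0.136,0,0,0,0],[0.044,0,-0.163,0,0,0,0],[0.049,0,-0.191,0,0,0,0],[0.053,0,-0.219,0,0,0,0]]'
python3 -m pendant '[[0.004,0,-0.028,0,0,0,0],[0.007,0,-0.057,0,0,0,0],[0.009,0,-0.085,0,0,0,0],[0.01,0,-0.113,0,0,0,0],[0.011,0,-0.141,0,0,0,0],[0.011,0,-0.169,0,0,0,0],[0.01,0,-0.198,0,0,0,0],[0.009,0,-0.226,0,0,0,0]]'
python3 -m pendant '[[-0.002,0,-0.028,0,0,0,0],[-0.005,0,-0.057,0,0,0,0],[-0.008,0,-0.085,0,0,0,0],[-0.012,0,-0.113,0,0,0,0],[-0.017,0,-0.141,0,0,0,0],[-0.023,0,-0.169,0,0,0,0],[-0.029,0,-0.196,0,0,0,0],[-0.036,0,-0.223,0,0,0,0]]'
```

```text
time_s: 32.4
tool_pos: [0.4591, -0.2806, 0.1163]
eef_rot: [-3.139, 0.001, 3.104]
wrist_force: [-0.2, -4.8, 6.8]
finger_gap: 0.0397
grip_force: 30.0
time_s: 33.4
tool_pos: [0.453, -0.2804, 0.1497]
eef_rot: [-3.139, 0.005, 3.105]
wrist_force: [4.9, -6.4, 4.8]
finger_gap: 0.04
grip_force: 30.0
time_s: 34.4
tool_pos: [0.4534, -0.2804, 0.184]
eef_rot: [-3.139, 0.009, 3.105]
wrist_force: [9.3, -6.3, 3.1]
finger_gap: 0.0397
grip_force: 30.0
time_s: 35.4
tool_pos: [0.4598, -0.2807, 0.2173]
eef_rot: [-3.139, 0.013, 3.105]
wrist_force: [13.8, -6.7, -2.8]
finger_gap: 0.0398
grip_force: 30.0
```

```bash
python3 -m pendant '[[-0.008,0,-0.027,0,0,0,0],[-0.016,0,-0.055,0,0,0,0],[-0.025,0,-0.081,0,0,0,0],[-0.035,0,-0.108,0,0,0,0],[-0.045,0,-0.134,0,0,0,0],[-0.056,0,-0.161,0,0,0,0],[-0.068,0,-0.186,0,0,0,0],[-0.08,0,-0.212,0,0,0,0]]'
python3 -m pendant '[[-0.013,0,-0.025,0,0,0,0],[-0.027,0,-0.05,0,0,0,0],[-0.041,0,-0.075,0,0,0,0],[-0.055,0,-0.099,0,0,0,0],[-0.071,0,-0.122,0,0,0,0],[-0.087,0,-0.146,0,0,0,0],[-0.087,0,-0.146,0,0,0,0],[-0.087,0,-0.146,0,0,0,0]]'
```

```text
time_s: 36.4
tool_pos: [0.4716, -0.2811, 0.2482]
eef_rot: [-3.14, 0.012, 3.105]
wrist_force: [17.1, -7.4, -8.7]
finger_gap: 0.0398
grip_force: 30.0
time_s: 37.4
tool_pos: [0.4765, -0.2812, 0.2612]
eef_rot: [3.137, -0.006, 3.104]
wrist_force: [12.6, -8.9, -44.5]
finger_gap: 0.0399
grip_force: 30.0
```

Run:
```python
from geo import *; import cv2
np.set_printoptions(precision=2,suppress=True)
P=[.624,-.131,-.038]
for n,cal in(("scene","sc7"),("side","si7")):
    p=dict(np.load(cal+".npz"))
    for k in(0,8,9):
        g=cv2.imread(f"pics/{n}{k}.png").astype(np.float32); sat=g.max(2)-g.min(2); v=g.min(2)
        for nm,rs in(("rod",np.linspace(.045,.115,40)),("stub",np.linspace(-.035,-.05,10))):
            out=[]
            for t in np.arange(-.2,1.4,.01):
                a=.6109-t; L=lambda o:np.array([[-r*np.cos(a)+o*np.sin(a),-.155,.19+r*np.sin(a)+o*np.cos(a)] for r in rs])
                S=lambda o:cv2.remap(v,*[q.reshape(1,-1).astype(np.float32) for q in proj(p,w(P,L(o))).T],cv2.INTER_LINEAR).mean()
                out.append((2*S(0)+S(.003)+S(-.003))/4-(S(.012)+S(-.012))/2)
            out=np.array(out); i=np.argsort(-out)[:4]; print(n,k,nm,"best theta",np.arange(-.2,1.4,.01)[i],out[i])
```

```text
scene 0 rod best theta [-0.07 -0.08 -0.06 -0.09] [12.01 12.   11.92 11.86]
scene 0 stub best theta [0.45 0.47 0.46 0.43] [23.71 23.58 23.55 23.52]
scene 8 rod best theta [1.23 1.22 1.24 1.21] [25.61 25.02 24.58 22.99]
scene 8 stub best theta [1.22 1.23 1.21 1.24] [72.77 72.68 72.04 71.55]
scene 9 rod best theta [1.23 1.24 1.22 1.25] [22.96 22.87 21.58 21.37]
scene 9 stub best theta [1.24 1.23 1.25 1.26] [71.75 71.51 71.36 70.88]
side 0 rod best theta [-0.05 -0.06 -0.04 -0.07] [68.35 68.17 66.74 66.29]
side 0 stub best theta [0.08 0.09 0.07 0.06] [34.63 34.58 34.47 34.35]
side 8 rod best theta [1.1  1.09 1.11 1.08] [26.89 26.03 25.32 24.18]
side 8 stub best theta [1.12 1.11 1.13 1.1 ] [61.4  61.11 60.39 60.19]
side 9 rod best theta [1.12 1.13 1.11 1.1 ] [29.43 29.09 28.36 26.75]
side 9 stub best theta [1.12 1.11 1.13 1.14] [58.51 58.26 58.1  57.61]
```

```bash
python3 -m pendant '[[0.004,0,0.01,0,0,0,0],[0.008,0,0.02,0,0,0,0],[0.012,0,0.03,0,0,0,0],[0.016,0,0.038,0,0,0,0],[0.016,0,0.042,0,0,0,0],[0.016,0,0.042,0,0,0,0],[0.016,0,0.042,0,0,0,0],[0.016,0,0.042,0,0,0,0]]'
python3 -m pendant '[[0,0,0,0,0,0,0.45],[0,0,0,0,0,0,0.6],[0,0,0,0,0,0,0.8],[0,0,0,0,0,0,1],[0,0,0,0,0,0,1],[0,0,0,0,0,0,1],[0,0,-0.1,0,0,0,1],[0,0,-0.2,0,0,0,1]]'
python3 -m pendant '[[0,0,-0.15,0,0,0,1],[0,0,-0.3,0,0,0,1],[0,0,-0.45,0,0,0,1],[0,0,-0.6,0,0,0,1],[0,0,-0.75,0,0,0,1],[0,0,-0.9,0,0,0,1],[0,0,-1,0,0,0,1],[0,0,-1,0,0,0,1]]'
python3 - <<'E'
from geo import *; import cv2
from cell import arm,vision
np.set_printoptions(precision=2,suppress=True)
P=[.624,-.131,-.038]
for n in("scene","side"):
    p=vision.snapshot(n); v=p["color"].astype(np.float32).min(2); v0=cv2.imread(f"pics/{n}0.png").astype(np.float32).min(2)
    for nm,vv in(("now",v),("start",v0)):
        rs=np.linspace(.045,.115,40); out=[]; T=np.arange(-.2,1.4,.01)
        for t in T:
            a=.6109-t; L=lambda o:np.array([[-r*np.cos(a)+o*np.sin(a),-.155,.19+r*np.sin(a)+o*np.cos(a)] for r in rs])
            S=lambda o:cv2.remap(vv,*[q.reshape(1,-1).astype(np.float32) for q in proj(p,w(P,L(o))).T],cv2.INTER_LINEAR).mean()
            out.append((2*S(0)+S(.003)+S(-.003))/4-(S(.012)+S(-.012))/2)
        print(n,nm,T[np.argmax(out)],max(out))
    x=[d for d in vision.outline_of(p,"holder")]; print([(d["xy"],round(d["confidence"],2)) for d in x])
    k=dict(np.load(("sc7" if n=="scene" else "si7")+".npz"))["color"].astype(int); d=np.abs(p["color"].astype(int)-k).max(2)
    b=(slice(260,295),slice(297,345)) ; print("diff near head",(d[b]>40).sum(),d[b].mean())
p=vision.snapshot("wrist"); im=p["color"]; mn=im.min(2); H=[.622,-.1305,-.036]
print(arm.observe()["tool_pos"], "shank end pred",proj(p,w(H,[[-.165,-.009,.078],[-.165,.009,.078],[-.1,-.009,.078],[-.1,.009,.078]])))
E
```

```text
time_s: 38.4
tool_pos: [0.4763, -0.2812, 0.2605]
eef_rot: [3.141, -0.001, 3.104]
wrist_force: [4.5, -8.6, -12.1]
finger_gap: 0.0399
grip_force: 30.0
time_s: 39.4
tool_pos: [0.4775, -0.2798, 0.294]
eef_rot: [-3.141, 0.001, 3.106]
wrist_force: [0.2, -0.2, 0.2]
finger_gap: 0.0918
grip_force: 0.0
time_s: 40.4
tool_pos: [0.4777, -0.2797, 0.4438]
eef_rot: [-3.141, 0.002, 3.106]
wrist_force: [0.6, -0.0, -0.8]
finger_gap: 0.0917
grip_force: 0.0
scene now -0.0699999999999999 12.096115
scene start -0.0699999999999999 12.010361
[([334.4, 186.0], 0.89), ([307.8, 275.1], 0.81)]
diff near head 0 4.439880952380952
side now -0.05999999999999989 68.7777
side start -0.04999999999999988 68.3453
[([280.0, 168.0], 0.77), ([278.4, 267.5], 0.57), ([362.9, 208.8], 0.5)]
diff near head 0 6.4869047619047615
[ 0.48 -0.28  0.44] shank end pred [[402.88 139.03]
 [413.32 139.02]
 [400.12 175.9 ]
 [410.21 175.9 ]]
```

```bash
python3 -c "
from cell import arm
print(arm.job_done())"
```

```text
the job is handed in; nothing more can be done
None
```

The block-head holder is lying flat in the press, with its head about 2 mm from the anvil's centre by camera and its shank across the rest. The lever was pulled to its stop, eased back over about 6 s to fully home, and the job was handed in at about 40 s, though I did not check the other items for movement at the end.

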